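Feel along the outfeed rollers

TASK

Before the next board is cut, check the roller deck by hand: run the fingertips lightly along the tops of the seven rollers, from the open end to the end stop, so that every roller turns the way a board would run, then lift clear. Do not lean on the deck or shift it, and leave everything else where it stands; nothing is to be picked up.

Things in the scene. Friction and masses are not known exactly. Their poses are not given: they have to be found in the camera images.
- deck: Benchtop roller deck, loose on the bench (about 4.5 kg). Origin: on the bench top under the middle of the fourth of 7 rollers; z up, x along the axles. The row of rollers runs along y; boards run towards -y, to the end stop. Plywood base 18 mm thick, x -105 to +185, y -190 to +240 mm. Grey side rails: outer edges x = -95 and +95 mm, tops 70 mm above the bench.
- first_top (a point): Point on top of the first roller, at the open end (deck y = +135 mm), half-way along it, 79 mm above the bench. The seven rollers are alike: bare steel, 38 mm diameter, 160 mm long, in one straight level row at 45 mm pitch with 7 mm gaps, set high so that their tops stand 9 mm above the rails. Axes as the deck's.
- last_top (a point): Point on top of the last roller, next to the end stop (deck y = -135 mm), half-way along it, 79 mm above the bench. Axes as the deck's.
- stop_top (a point): Middle of the top edge of the end stop: an upright steel plate across the row at deck y = -171 mm, 150 mm wide, 4 mm thick, its top 104 mm above the bench (25 mm above the rollers). Axes as the deck's.
- roller1 (a joint): Angle turned by roller 1 of 7, counted from the open end (its axle at deck y = +135 mm), rad, 0 at the start; grows when the roller's top moves towards the end stop. It turns freely round and round both ways with slight drag (about 0.6 N at its surface) and stops soon after it is let go.
- roller2 (a joint): Angle turned by roller 2 of 7, counted from the open end (its axle at deck y = +90 mm), rad, 0 at the start; grows when the roller's top moves towards the end stop. It turns freely round and round both ways with slight drag (about 0.6 N at its surface) and stops soon after it is let go.
- roller3 (a joint): Angle turned by roller 3 of 7, counted from the open end (its axle at deck y = +45 mm), rad, 0 at the start; grows when the roller's top moves towards the end stop. It turns freely round and round both ways with slight drag (about 0.6 N at its surface) and stops soon after it is let go.
- roller4 (a joint): Angle turned by roller 4 of 7, counted from the open end (its axle at deck y = +0 mm), rad, 0 at the start; grows when the roller's top moves towards the end stop. It turns freely round and round both ways with slight drag (about 0.6 N at its surface) and stops soon after it is let go.
- roller5 (a joint): Angle turned by roller 5 of 7, counted from the open end (its axle at deck y = -45 mm), rad, 0 at the start; grows when the roller's top moves towards the end stop. It turns freely round and round both ways with slight drag (about 0.6 N at its surface) and stops soon after it is let go.
- roller6 (a joint): Angle turned by roller 6 of 7, counted from the open end (its axle at deck y = -90 mm), rad, 0 at the start; grows when the roller's top moves towards the end stop. It turns freely round and round both ways with slight drag (about 0.6 N at its surface) and stops soon after it is let go.
- roller7 (a joint): Angle turned by roller 7 of 7, counted from the open end (its axle at deck y = -135 mm), rad, 0 at the start; grows when the roller's top moves towards the end stop. It turns freely round and round both ways with slight drag (about 0.6 N at its surface) and stops soon after it is let go.
- tape: Grey tape measure, 34 x 66 x 68 mm high, standing on the base's ledge beside the rollers (deck +x side). Bystander. Origin: centre of its underside.
- pencil: Flat carpenter's pencil, 14 x 180 x 8 mm, lying on the base's ledge beside the rollers. Bystander. Origin: centre of its underside.
- screws: Jar of screws, 60 mm diameter, 75 mm high, standing on the base beyond the first roller, at the open end. Bystander. Origin: centre of its underside.
- glue: White glue bottle, 56 mm diameter, 115 mm high, standing on the bench beyond the end stop. Bystander. Origin: centre of its underside.
- driver: Screwdriver 200 mm long lying on the bench. Bystander. Origin: underside, about mid-length.
- plane: Steel block plane, 160 x 46 x 47 mm high, on the bench. Bystander. Origin: centre of its underside.
- drill: Cordless drill standing on its battery on the bench, 210 mm high, about 205 mm long. Bystander. Origin: centre of the battery's underside.

How it is judged:
On the way, in this order (a step that is already met when the one before it is completed fails the run):
1. the first roller, at the open end, has been turned towards the end stop (value of joint roller1 above 0.3 rad), for 0.1 s.
2. the middle roller has been turned (value of joint roller4 above 0.3 rad), for 0.1 s.
3. the last roller, next to the end stop, has been turned (value of joint roller7 above 0.3 rad), for 0.1 s.
At the end, for the whole second after the job is handed in: Each of the seven rollers has turned at least 0.3 rad (17 degrees) from its start, its top moving towards the end stop; the deck stands flat within 10 mm of where it was, and every other thing within 15 mm of where it was (value of joint each of roller1, roller2, roller3, roller4, roller5, roller6, roller7 above 0.3 rad and distance of deck from where it was at the start of the episode below 0.01 m and angle between deck's own z axis and vertical below 0.03 rad and distance of each of tape, pencil, screws, glue, driver, plane, drill from where it was at the start of the episode below 0.015 m); the robot touches nothing.
It fails at once if leaned on the deck: pressed harder than 35 N (contact force between the fingers and deck above 35 N).
It fails at once if deck shifted by more than 10 mm, lifted or tipped (distance of deck from where it was at the start of the episode above 0.01 m or angle between deck's own z axis and vertical above 0.05 rad).
It fails at once if a thing on or around the deck knocked, shifted by more than 15 mm or picked up (distance of any of tape, pencil, screws, glue, driver, plane, drill from where it was at the start of the episode above 0.015 m).
It also fails if it takes over 45 s, if anything falls off the work surface, if the arm or the gripper's body presses on something with over 40 N, if the wrist force passes 120 N, or if a joint passes its speed limit or range.

ROBOT

A 7-joint arm with a two-finger parallel gripper is mounted at the origin on the work surface. World frame = base frame: x ahead of the robot, y to its left, z up, the work surface at z = 0. Lengths are in m, angles in rad, forces in N, time in s.
With the tool pointing down it reaches from about 0.4 to 0.875 m from the base axis. Payload 19.3 kg.
Tool frame: the origin (TCP) lies where the fingers leave the gripper's body, on its centre line; the fingertips stand bot.tip_reach ahead of it and the grasp point (between the pads) lies 54 mm ahead of it (bot.tip_reach is the distance from the TCP to the fingertips, in m); z points along the fingers, y is the line along which they close (so a half turn about z gives the same grasp; the last joint's range is limited). The gripper opens to 85 mm and grips with 20 to 120 N. Pads are 22 mm wide; open, the fingers measure 114 mm over their backs; the gripper's body (76 mm by 85 mm) begins 54 mm behind the grasp point. The pads swing forward as they close: fully open they stand 13 mm farther back than shut.
Start: joints at [1.217, 0.521, -0.036, 1.599, 0.021, 1.021, -0.113], TCP at [0.175, -0.6, 0.304] pointing down, gripper open.
Joint ranges: [-2.91, 2.91], [-0.3, 2.13], [-1.5, 1.42], [0.17, 2.43], [-1.26, 4.41], [0.16, 1.93], [-2.52, 2.52]. Speed limits (rad/s): [1.89, 1.89, 2.39, 2.39, 3.01, 3.01, 3.01].

INTERFACE

Orientations are given as [roll, pitch, yaw] about the fixed x, y, z axes, in that order (R = Rz(yaw) Ry(pitch) Rx(roll)).
In Python, from workcell import bot gives the robot as it stands. The module is installed in compiled form; this text tells all that it offers.
- The arm moves only by the shell command python3 -m jog 'ROWS' [FORCE]. ROWS is JSON, a list that holds one entry, the list of rows, each a list of 7 numbers: the shift along the tool's x, y, z in mm, then the turn, a rotation vector about the tool's x, y, z in rad, then the opening, from 0 (shut) to 1 (fully open). In form: [[[tx, ty, tz, wx, wy, wz, fingers], ...]]. A call has 1 to 5 rows; each row shifts and turns the commanded pose from where the row before left it, along the tool's axes as they then stand; what a row does not reach is not made up. A row lasts 1/10 s, in which the tool goes at most 50 mm and 8.59 degrees, less where a joint would pass 70% of its speed; a pose out of reach is approached as far as the arm can. A call is refused whole if a number of a shift passes 50 or a number of a turn 0.15, either way. A call with a gripper value outside its range is refused whole. The fingers move at their own pace and stop on an object; FORCE is the grip in N (left out, the last holds). Time passes only in rows, so rows that do not move let the fingers close. It gives the time, the measured TCP pose, the force, the opening and the grip force at its end, in the units of the state.
- bot.observe(): the state, without advancing time (a new reading comes with each control period).
- bot.grab_frame(name): name is "scene" or "side" or "wrist"; returns a dict with "img" (420x560x3 uint8, red, green, blue), "intrinsics" (3x3 intrinsics, pixels), "R" (3x3) and "t" (3): a world point X has camera coordinates R X + t; the wrist camera has in their place "tool_from_camera" (4x4, takes a point from camera to tool coordinates, whose origin is the TCP and whose axes are the flange's). Camera axes: x right, y down, z forward; pixel columns grow to the right and rows downward; lengths in m; the calibration is good to about 2 mm. A picture is of the moment at which its call begins: read the wrist's pose just before it. There is no depth.
- bot.job_done(): hands the job in; it is judged then, once.
Trained networks look in a picture, given as the dict that the camera call returned (one of the last four; its "shot" number tells which), for a name from the list of things; names that differ only in an ending like _2 or _b are one class to them, and where a whole thing is asked for, a point or a joint stands for the part that bears it (a point fixed in the world has none). Each returns a list of dicts, best first, with "conf" (0 to 1); they miss things now and then, are a little off and sometimes report something else, mostly with a low value. They report only what shows in the picture. A call takes as long as a camera call.
- bot.trace(query, picture): "region" (420x560 bool, what is visible of it).
- bot.spot_point(query, picture): "xyz" ([x, y, z] in m, in world coordinates, good to about 4 mm: a listed point, or the origin of a listed thing).
The state is a dict: "clock": time; "qpos": joint angles; "qd": joint speeds; "joint_efforts": joint torques, N m; "position": TCP position; "tool_rot": TCP orientation; "force": force on the tool from outside, world axes, zero at the start; "moment": the same for the moment, N m; "grip_width": finger opening in m; "finger_force": force on a finger pad.
Only numpy, scipy, OpenCV 4.12 (cv2) and the standard library are available. Lean on these libraries where they do the work, as an engineer would, in place of code of your own. Each camera call takes 0.05 s, during which the arm holds its last target. There are 200 camera calls.

## Working session

There is one attempt and no reset: what is moved stays moved. The work goes in short steps, Python scripts to look and compute and a shell command to move; the robot and the scene stay as the last step left them, time stands still between calls to the robot, and variables do not carry over. Pictures are saved under pics/ and viewed, at most 10 in all, crops included, and the job is handed in when it is done.

```bash
mkdir -p pics
python3 - <<'E'
from workcell import bot
import cv2,numpy as np
s=bot.observe(); print(s['clock'],s['position'],s['tool_rot'],bot.tip_reach,s['grip_width'])
ims=[]
for c in ['scene','side']:
    p=bot.grab_frame(c); ims.append(p['img'])
    cv2.imwrite(f'pics/{c}0.png',p['img'][:,:,::-1])
    for q in ['deck','first_top','last_top','stop_top','screws','glue','tape','drill','plane']:
        r=bot.spot_point(q,p); print(c,q,[(np.round(d['xyz'],3).tolist(),round(d['conf'],2)) for d in r[:2]])
E
```

```text
0.0 [ 0.17488682 -0.59976589  0.30331761] [-3.14044834e+00  1.07243550e-04  2.83759442e-01] 0.0726 0.08525330560421623
scene deck [([0.541, -0.066, 0.003], 0.74)]
scene first_top [([0.509, 0.062, 0.075], 0.56)]
scene last_top [([0.58, -0.199, 0.078], 0.97)]
scene stop_top [([0.592, -0.233, 0.105], 0.86)]
scene screws [([0.538, 0.144, 0.018], 0.94), ([0.551, 0.476, 0.003], 0.64)]
scene glue [([0.67, -0.292, 0.001], 0.78), ([0.59, -0.234, 0.105], 0.43)]
scene tape [([0.657, 0.05, 0.018], 0.78), ([0.592, -0.232, 0.105], 0.65)]
scene drill [([0.555, 0.476, 0.001], 0.92), ([0.541, -0.07, 0.005], 0.2)]
scene plane [([0.602, -0.494, -0.002], 0.85)]
side deck [([0.541, -0.068, -0.001], 0.69)]
side first_top [([0.508, 0.06, 0.08], 0.88), ([0.713, -0.119, 0.018], 0.39)]
side last_top [([0.509, 0.062, 0.08], 0.43)]
side stop_top [([0.592, -0.232, 0.104], 0.55)]
side screws [([0.535, 0.142, 0.019], 0.93)]
side glue []
side tape [([0.66, 0.046, 0.019], 0.79)]
side drill [([0.548, 0.478, -0.004], 0.84)]
side plane [([0.599, -0.493, -0.0], 0.83)]
```

View pics/scene0.png

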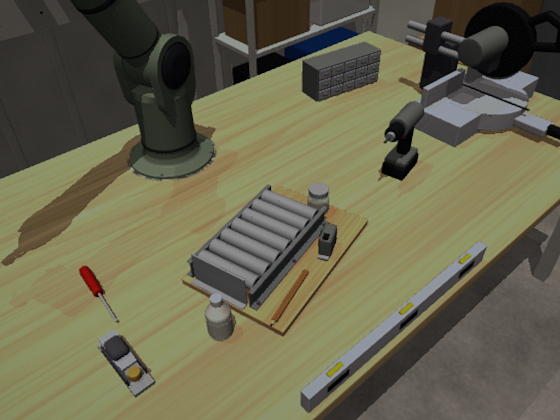

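View pics/side0.png

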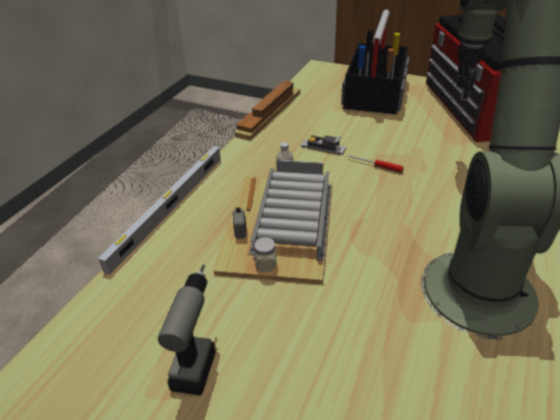

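The overview shows the deck with its open end at scene (318,195) by the jar, and the stop near (220,278) by the glue bottle. The networks agree with this. The tool's y axis already points along the row towards the stop. I'll move out first, then over the first roller, with the fingers shut.

```bash
python3 -m jog '[[[40,0,0,0,0,0,0],[40,-20,0,0,0,0,0],[40,-30,0,0,0,0,0],[40,-35,0,0,0,0,0],[40,-35,0,0,0,0,0]]]' 20
python3 -m jog '[[[40,-40,0,0,0,0,0],[40,-40,0,0,0,0,0],[40,-40,0,0,0,0,0],[40,-40,0,0,0,0,0],[40,-40,0,0,0,0,0]]]'
python3 -m jog '[[[40,-40,0,0,0,0,0],[30,-40,0,0,0,0,0],[20,-40,0,0,0,0,0],[0,-40,0,0,0,0,0],[0,-30,0,0,0,0,0]]]'
python3 - <<'E'
from workcell import bot
import numpy as np
from scipy.spatial.transform import Rotation as Rn
s=bot.observe(); print(bot.tip_reach,s['grip_width'],s['force'],s['position'],s['tool_rot'])
R=Rn.from_euler('xyz',s['tool_rot']).as_matrix()
f=np.array([.5085,.061,.079]);l=np.array([.58,-.199,.079]);d=(l-f)/np.linalg.norm(l-f)
print('row dir in tool',R.T@d,'first',R.T@(f-s['position']),'last',R.T@(l-s['position']))
E
```

```text
clock: 1.5
position: [0.3308, -0.4324, 0.3039]
tool_rot: [3.141, -0.0, 0.284]
force: [0.5, -0.6, 0.2]
grip_width: 0.0127
finger_force: 0.0
clock: 2.0
position: [0.4509, -0.2131, 0.3042]
tool_rot: [3.141, -0.0, 0.284]
force: [1.0, -0.9, 0.1]
grip_width: 0.0
finger_force: 0.0
clock: 2.5
position: [0.4798, -0.0105, 0.3039]
tool_rot: [-3.141, -0.0, 0.286]
force: [0.2, 0.1, 0.1]
grip_width: 0.0001
finger_force: 0.0
0.0726 6.80553828904815e-05 [0.16750145 0.08260267 0.11910339] [ 0.4797915  -0.01050059  0.30387829] [-3.14115827e+00 -7.26989377e-05  2.85808925e-01]
row dir in tool [-1.74418292e-02  9.99847785e-01 -4.35586496e-04] first [ 0.04768598 -0.06040851  0.22490802] last [0.04298276 0.20920254 0.22479056]
```

```bash
python3 -m jog '[[[10,-25,20,0,0,0,0],[10,-25,30,0,0,0,0],[10,-12,30,0,0,0,0],[0,0,20,0,0,0,0],[0,0,0,0,0,0,0]]]'
python3 - <<'E'
from workcell import bot
import numpy as np,cv2
from scipy.spatial.transform import Rotation as Rn
s=bot.observe(); print(bot.tip_reach,s['force'],s['position'],s['tool_rot'])
R=Rn.from_euler('xyz',s['tool_rot']).as_matrix()
f=np.array([.5085,.061,.079]);l=np.array([.58,-.199,.079])
print('first',R.T@(f-s['position']),'last',R.T@(l-s['position']))
p=bot.grab_frame('wrist');cv2.imwrite('pics/w1.png',p['img'][:,:,::-1])
for q in ['first_top','last_top','screws']:
    print(q,[(np.round(d['xyz'],3).tolist(),round(d['conf'],2)) for d in bot.spot_point(q,p)[:2]])
E
```

```text
clock: 3.0
position: [0.4907, 0.0551, 0.2019]
tool_rot: [-3.141, 0.004, 0.285]
force: [-0.8, 0.9, 0.5]
grip_width: 0.0001
finger_force: 0.0
0.0726 [-0.8170609   0.86053024  0.47561237] [0.49069543 0.0551256  0.20187469] [-3.14097346  0.00384012  0.28487541]
first [ 0.01920963 -0.00055784  0.1228022 ] last [0.01475812 0.26905746 0.12265235]
first_top [([0.501, 0.061, 0.078], 0.89)]
last_top []
screws [([0.535, 0.14, 0.017], 0.92)]
```

View pics/w1.png

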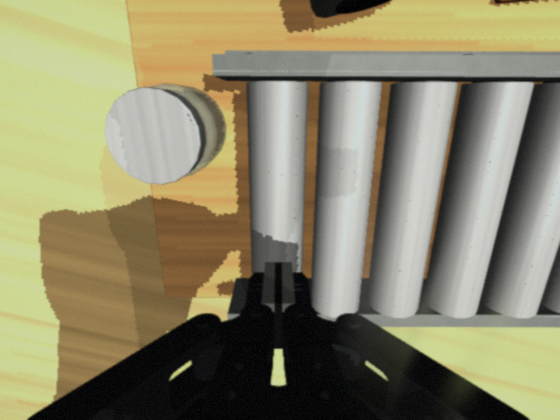

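The fingertips at (278,270) are above roller 1. The jar at (160,135) is well to the side, so I can go down gently.

```bash
python3 -m jog '[[[0,-3,20,0,0,0,0],[0,0,15,0,0,0,0],[0,0,7,0,0,0,0],[0,0,3,0,0,0,0],[0,0,0,0,0,0,0]]]'
python3 -m jog '[[[0,0,1,0,0,0,0],[0,0,1,0,0,0,0],[0,0,0,0,0,0,0]]]'
```

```text
clock: 3.7
position: [0.4911, 0.0576, 0.1594]
tool_rot: [3.141, -0.0, 0.283]
force: [-0.6, -0.9, -0.4]
grip_width: 0.0001
finger_force: 0.0
clock: 4.0
position: [0.4909, 0.0577, 0.1571]
tool_rot: [3.142, -0.0, 0.284]
force: [-0.3, -0.6, 0.1]
grip_width: 0.0002
finger_force: 0.0
```

```bash
for i in 1; do python3 -m jog '[[[0,0,1.5,0,0,0,0],[0,0,1.5,0,0,0,0],[0,0,0,0,0,0,0]]]'
python3 -m jog '[[[0,0,1,0,0,0,0],[0,0,0,0,0,0,0]]]'
python3 -m jog '[[[0,0,0.5,0,0,0,0],[0,0,0,0,0,0,0]]]'; done | grep -E 'pos|for|clock'
```

```text
clock: 4.3
position: [0.4908, 0.0577, 0.1537]
force: [0.6, -0.3, -0.6]
finger_force: 0.0
clock: 4.5
position: [0.4908, 0.0577, 0.1528]
force: [0.0, -1.4, 0.1]
finger_force: 0.0
clock: 4.7
position: [0.4908, 0.0577, 0.1524]
force: [-0.4, 0.3, 0.2]
finger_force: 0.0
```

```bash
for i in 1 ; do python3 -m jog '[[[0,0,0.5,0,0,0,0],[0,0,0,0,0,0,0]]]'
python3 -m jog '[[[0,0,0.5,0,0,0,0],[0,0,0,0,0,0,0]]]'; done | grep -E 'pos|for|clock'
```

```text
clock: 4.9
position: [0.4908, 0.0577, 0.1518]
force: [-0.3, 0.2, 0.4]
finger_force: 0.0
clock: 5.1
position: [0.4909, 0.0577, 0.1516]
force: [0.1, -0.2, 5.0]
finger_force: 2.6
```

Light contact at 5 N. I'll start sliding towards the stop and watch the force.

```bash
python3 -m jog '[[[0,4,0.1,0,0,0,0],[0,5,0,0,0,0,0],[0,5,0,0,0,0,0]]]' | grep -E 'pos|for|clock'
python3 -m jog '[[[0,4,0,0,0,0,0],[0,4,0,0,0,0,0]]]' | grep -E 'pos|for|clock'
```

```text
clock: 5.4
position: [0.4949, 0.0442, 0.1514]
force: [0.0, -0.3, 0.1]
finger_force: 0.0
clock: 5.6
position: [0.4971, 0.0363, 0.1513]
force: [-0.5, -0.1, 0.2]
finger_force: 0.0
```

Contact ended early because the tips are narrow. I'll lift, go back and repeat roller 1 with a longer and slightly firmer stroke.

```bash
python3 -m jog '[[[0,0,-4,0,0,0,0],[0,-18,0,0,0,0,0],[0,-18,0,0,0,0,0],[0,0,4.3,0,0,0,0],[0,0,0,0,0,0,0]]]' | grep -E 'pos|for|clock'
python3 -m jog '[[[0,5,0,0,0,0,0],[0,5,0,0,0,0,0]]]' | grep -E 'pos|for|clock'
python3 -m jog '[[[0,5,0,0,0,0,0]]]' | grep -E 'pos|for|clock'
python3 -m jog '[[[0,5,0,0,0,0,0]]]' | grep -E 'pos|for|clock'
python3 -m jog '[[[0,5,0,0,0,0,0]]]' | grep -E 'pos|for|clock'
```

```text
clock: 6.1
position: [0.4868, 0.0713, 0.1508]
force: [-0.2, -0.5, 1.2]
finger_force: 0.0
clock: 6.3
position: [0.49, 0.0608, 0.1514]
force: [-4.6, 0.6, 14.6]
finger_force: 7.1
clock: 6.4
position: [0.4915, 0.0556, 0.1515]
force: [-2.8, 0.9, 11.4]
finger_force: 5.3
clock: 6.5
position: [0.4929, 0.0508, 0.1515]
force: [-2.8, -0.2, 8.5]
finger_force: 4.4
clock: 6.6
position: [0.4943, 0.0459, 0.1513]
force: [0.4, -0.1, 0.1]
finger_force: 0.0
```

```bash
j(){ grep -E 'pos|^force|clock'; }
python3 -m jog '[[[0,6,0,0,0,0,0],[0,6,0,0,0,0,0],[0,6,0,0,0,0,0]]]' | j
python3 -m jog '[[[0,5,0,0,0,0,0],[0,5,0,0,0,0,0],[0,5,0,0,0,0,0]]]' | j
python3 -m jog '[[[0,5,0,0,0,0,0],[0,5,0,0,0,0,0]]]' | j
python3 -m jog '[[[0,5,0,0,0,0,0],[0,5,0,0,0,0,0]]]' | j
python3 -m jog '[[[0,5,0,0,0,0,0],[0,5,0,0,0,0,0]]]' | j
```

```text
clock: 6.9
position: [0.4991, 0.0291, 0.151]
force: [0.2, 0.2, 0.3]
clock: 7.2
position: [0.5033, 0.0152, 0.1514]
force: [-4.8, 1.0, 13.3]
clock: 7.4
position: [0.5061, 0.0055, 0.1514]
force: [-1.9, -0.3, 6.3]
clock: 7.6
position: [0.5089, -0.0041, 0.151]
force: [-0.5, 0.5, 0.2]
clock: 7.8
position: [0.5117, -0.0137, 0.1509]
force: [0.1, -0.4, -0.1]
```

```bash
j(){ grep -E 'pos|^force|clock'; }
python3 -m jog '[[[0,5,0,0,0,0,0],[0,5,0,0,0,0,0],[0,5,0,0,0,0,0]]]' | j
python3 -m jog '[[[0,5,0,0,0,0,0],[0,5,0,0,0,0,0]]]' | j
python3 -m jog '[[[0,5,0,0,0,0,0],[0,5,0,0,0,0,0],[0,5,0,0,0,0,0],[0,5,0,0,0,0,0]]]' | j
python3 -m jog '[[[0,5,0,0,0,0,0],[0,5,0,0,0,0,0]]]' | j
python3 -m jog '[[[0,5,0,0,0,0,0],[0,5,0,0,0,0,0]]]' | j
```

```text
clock: 8.1
position: [0.5159, -0.028, 0.1514]
force: [-2.9, -0.2, 13.6]
clock: 8.3
position: [0.5188, -0.0378, 0.1514]
force: [-2.0, 0.3, 5.4]
clock: 8.7
position: [0.5243, -0.0569, 0.1509]
force: [-0.3, -0.2, 0.2]
clock: 8.9
position: [0.5271, -0.0663, 0.1512]
force: [-5.1, 1.6, 15.2]
clock: 9.1
position: [0.5299, -0.0762, 0.1515]
force: [-3.2, -0.8, 11.2]
```

```bash
j(){ grep -E 'pos|^force|clock'; }
python3 -m jog '[[[0,5,0,0,0,0,0],[0,5,0,0,0,0,0],[0,5,0,0,0,0,0],[0,5,0,0,0,0,0],[0,5,0,0,0,0,0]]]' | j
python3 -m jog '[[[0,5,0,0,0,0,0],[0,5,0,0,0,0,0],[0,5,0,0,0,0,0]]]' | j
python3 -m jog '[[[0,5,0,0,0,0,0],[0,5,0,0,0,0,0],[0,5,0,0,0,0,0],[0,5,0,0,0,0,0],[0,5,0,0,0,0,0]]]' | j
python3 -m jog '[[[0,5,0,0,0,0,0],[0,5,0,0,0,0,0]]]' | j
python3 -m jog '[[[0,5,0,0,0,0,0],[0,5,0,0,0,0,0],[0,5,0,0,0,0,0]]]' | j
```

```text
clock: 9.6
position: [0.5368, -0.1001, 0.1509]
force: [-0.3, -0.6, -0.3]
clock: 9.9
position: [0.5411, -0.1145, 0.1515]
force: [-4.0, -0.1, 11.3]
clock: 10.4
position: [0.548, -0.1385, 0.1509]
force: [-0.4, -0.3, 0.3]
clock: 10.6
position: [0.5509, -0.1481, 0.1509]
force: [0.1, -0.5, 0.4]
clock: 10.9
position: [0.5552, -0.1626, 0.1515]
force: [-2.2, -0.0, 9.6]
```

```bash
j(){ grep -E 'pos|^force|clock'; }
python3 -m jog '[[[0,5,0,0,0,0,0],[0,5,0,0,0,0,0],[0,5,0,0,0,0,0],[0,5,0,0,0,0,0],[0,5,0,0,0,0,0]]]' | j
python3 -m jog '[[[0,5,0,0,0,0,0],[0,5,0,0,0,0,0]]]' | j
python3 -m jog '[[[0,4,0,0,0,0,0]]]' | j
python3 -m jog '[[[0,4,0,0,0,0,0]]]' | j
python3 -m jog '[[[0,4,0,0,0,0,0]]]' | j
python3 -m jog '[[[0,2,0,0,0,0,0]]]' | j
```

```text
clock: 11.4
position: [0.5621, -0.1866, 0.1509]
force: [-0.2, 0.5, 0.7]
clock: 11.6
position: [0.5649, -0.196, 0.1512]
force: [-4.9, 1.6, 14.8]
clock: 11.7
position: [0.5661, -0.2001, 0.1515]
force: [-3.0, 0.3, 9.1]
clock: 11.8
position: [0.5672, -0.204, 0.1515]
force: [-2.2, -0.4, 10.7]
clock: 11.9
position: [0.5683, -0.2078, 0.1515]
force: [-3.1, 0.5, 9.5]
clock: 12.0
position: [0.5689, -0.2099, 0.1515]
force: [-2.5, 0.4, 6.6]
```

```bash
python3 -m jog '[[[0,0,-10,0,0,0,0],[0,0,-30,0,0,0,0],[0,0,-40,0,0,0,0],[0,0,-40,0,0,0,0],[0,0,0,0,0,0,0]]]' | grep -E 'pos|^force|clock'
python3 - <<'E'
from workcell import bot
import cv2,numpy as np
for c in ['scene','side']:
    p=bot.grab_frame(c); a=cv2.imread(f'pics/{c}0.png'); b=p['img'][:,:,::-1]
    cv2.imwrite(f'pics/{c}1.png',b)
    for q in ['deck','stop_top','screws','glue','tape']:
        print(c,q,[np.round(d['xyz'],3).tolist() for d in bot.spot_point(q,p)[:1]])
a=cv2.imread('pics/side0.png')[140:290,210:350];b=cv2.imread('pics/side1.png')[140:290,210:350]
cv2.imwrite('pics/cmp.png',cv2.resize(np.hstack([a,b]),None,fx=2.8,fy=2.8))
E
```

```text
clock: 12.5
position: [0.5704, -0.2095, 0.2768]
force: [0.5, 0.8, 0.2]
scene deck [[0.542, -0.066, 0.003]]
scene stop_top [[0.593, -0.231, 0.104]]
scene screws [[0.535, 0.143, 0.018]]
scene glue [[0.668, -0.292, 0.0]]
scene tape [[0.66, 0.051, 0.018]]
side deck [[0.541, -0.07, 0.001]]
side stop_top []
side screws [[0.531, 0.143, 0.019]]
side glue []
side tape [[0.661, 0.049, 0.018]]
```

View pics/cmp.png

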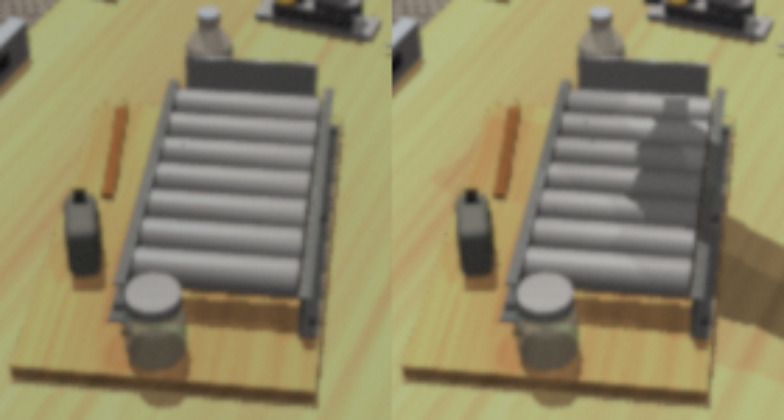

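The deck, jar (545,320), tape (475,235), pencil and glue are in the same places before and after. The arm is clear, so I'm handing in.

```bash
python3 -c "
from workcell import bot
print(bot.job_done())"
```

```text
the job is handed in; nothing more can be done
None
```

I ran the fingertips over all seven rollers from the open end to the stop, lifted clear and handed the job in. Roller 1 took two strokes, measured force peaked at about 15 N, and the pictures show nothing moved. Roller angles can't be measured, so the turning is inferred from the contact forces, and no verdict came back.

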